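Slide the bronze gimbal pin home in its V-block

TASK

Two aluminium V-blocks lie on the compass bench, each with a pin in its groove. Push the green bronze gimbal pin gently along its groove, keeping it in the groove, until it rests against the red stop plate at the far end of its block, then let go of it. Leave the bright steel pin in the other block where it is, and do not disturb the frosted glass lamp chimney.

Things in the scene. Friction and masses are not known exactly. Their poses are not given: they have to be found in the camera images.
- pin: Green bronze pin: hollow round rod, 80 mm long, 20 mm diameter, 0.1 to 0.2 kg, loose in the groove of vblock, short of the stop; 1 to 4 N slides it. Origin: middle of its axis; x along the rod, towards the stop. In the groove its axis is 39 mm and its top 49 mm over the bench: over half of it stands above the block. Against the stop its middle is at x = +58 mm of the block.
- vblock: Fixed aluminium V-block that holds the green pin: 220 mm long (x), 60 mm wide (y), top face 35 mm high. Origin: centre of its underside, on the bench, z up. A 90 degree V-groove, 20 mm wide and 10 mm deep, runs along x in the middle of the top, open at the -x end (nearer the robot). At the +x end stands a rigid red stop plate, 12 mm thick, 55 mm high; its inner face is at x = +98 mm.
- steel_pin: Bystander: bright steel pin of the same size (80 mm long, 20 mm diameter), lying in another V-block that looks just like the first, on the other side of the bench. Origin: middle of the rod on its axis; x along the rod. To be left alone.
- chimney: Bystander: frosted glass lamp chimney, a loose open tube standing upright between and beyond the two blocks, 140 mm high, at most 70 mm in diameter, 0.2 kg. Origin: centre of its underside. To be left alone.
Mind the look-alikes: they are no part of the job. Of the things like the pin, leave any that is yellow; of the rest the smaller one is meant. Leave any blue or yellow look-alike of the vblock alone.

How it is judged:
At the end, for the whole second after the job is handed in: The green pin lies at rest in its groove (seated within 6 mm, within 10 degrees of the groove), its front end within 10 mm of the stop plate; the steel pin is within 15 mm and the chimney within 30 mm of where they stood, the chimney upright (x of pin in the frame of vblock above 0.048 m and y of pin in the frame of vblock between -0.006 and 0.006 m and z of pin in the frame of vblock between 0.034 and 0.045 m and angle between the x axis of pin and the x axis of vblock, either way round below 0.17 rad and linear speed of pin below 0.02 m/s and distance of steel_pin from where it was at the start of the episode below 0.015 m and distance of chimney from where it was at the start of the episode below 0.03 m and angle between chimney's own z axis and vertical below 0.2 rad); the robot touches nothing.
It fails at once if the green pin is lifted or knocked out of its groove (its middle more than 16 mm above its seat) (z of pin in the frame of vblock above 0.055 m).
It fails at once if the green pin is rammed or pressed against its V-block or stop with more than 80 N in all (contact force between pin and vblock above 80 N).
It fails at once if the steel pin is moved by more than 15 mm (distance of steel_pin from where it was at the start of the episode above 0.015 m).
It fails at once if the glass chimney is moved by more than 30 mm or tipped by more than 0.2 rad (distance of chimney from where it was at the start of the episode above 0.03 m or angle between chimney's own z axis and vertical above 0.2 rad).
It also fails if it takes over 32 s, if anything falls off the work surface, if the arm or the gripper's body presses on something with over 40 N, if the wrist force passes 120 N, or if a joint passes its speed limit or range.

ROBOT

A 6-joint arm with a two-finger parallel gripper is mounted at the origin on the work surface. World frame = base frame: x ahead of the robot, y to its left, z up, the work surface at z = 0. Lengths are in m, angles in rad, forces in N, time in s.
With the tool pointing down it reaches from about 0.425 to 1.125 m from the base axis. Payload 14.9 kg.
Tool frame: the origin (TCP) lies between the finger pads; the fingertips stand 25 mm ahead of it and the grasp point (between the pads) lies 6 mm ahead of it; y points along the fingers, z is the direction in which the jaws open and shut, and the axes are right-handed (so a half turn about y gives the same grasp; the last joint's range is limited). The gripper opens to 91 mm and grips with 3 to 60 N. Pads are 32 mm wide; open, the fingers measure 118 mm over their backs; the gripper's body (76 mm by 178 mm) begins 60 mm behind the grasp point.
Start: joints at [1.164, 0.379, 1.734, -0, 1.028, -0.033], TCP at [0.256, 0.652, 0.239] pointing down, gripper open.
Joint ranges: [-2.77, 2.77], [-0.74, 2.19], [0, 2.66], [-1.06, 4.2], [0.31, 2.87], [-3.08, 3.08]. Speed limits (rad/s): [1.89, 1.89, 2.39, 3.14, 3.14, 3.14].

INTERFACE

Orientations are given as a 3x3 rotation matrix whose columns are the frame's x, y, z axes.
In Python, from plant import robot gives the robot as it stands.
- The arm moves only by the tool servo_tool, never from a script. Its argument "motion" is one flat list of numbers, 7 for each row, row after row: the shift along the tool's x, y, z in mm, then the turn, a rotation vector about the tool's x, y, z in rad, then the closure, from -1 (fully open) to 1 (shut), so that 0 is half open. A call has 1 to 10 rows; each row shifts and turns the commanded pose from where the row before left it, along the tool's axes as they then stand; what a row does not reach is not made up. A row lasts 1/10 s, in which the tool goes at most 50 mm and 8.59 degrees, less where a joint would pass 70% of its speed; a pose out of reach is approached as far as the arm can. A call is refused whole if a number of a shift passes 50 or a number of a turn 0.15, either way. A call with a gripper value outside its range is refused whole. The fingers move at their own pace and stop on an object; the grip force is fixed at half the most. Time passes only in rows, so rows that do not move let the fingers close. It gives the time, the measured TCP pose, the force and the opening at its end, in the units of the state.
- robot.sense(): the state, without advancing time (a new reading comes with each control period).
- robot.get_image(name): name is "scene" or "top"; returns a dict with "pixels" (420x560x3 uint8, blue, green, red), "camera_matrix" (3x3 intrinsics, pixels), "dist" ([k1, k2, p1, p2, k3] as OpenCV has them; the pictures are not rectified), "R" (3x3) and "t" (3): a world point X has camera coordinates R X + t. Camera axes: x right, y down, z forward; pixel columns grow to the right and rows downward; lengths in m; the calibration is good to about 2 mm. A picture is of the moment at which its call begins. There is no depth.
- robot.close_job(): hands the job in, once; it reports no verdict.
The state is a dict: "t": time; "joint_pos": joint angles; "dq": joint speeds; "joint_efforts": joint torques, N m; "tool_pos": TCP position; "orientation": TCP orientation; "force": force on the tool from outside, world axes, zero at the start; "torque": the same for the moment, N m; "finger_gap": finger opening in m.
Only numpy, scipy, OpenCV 4.12 (cv2) and the standard library are available. Lean on these libraries where they do the work, as an engineer would, in place of code of your own. Each camera call takes 0.05 s, during which the arm holds its last target.

## Working session

There is one attempt and no reset: what is moved stays moved. The work goes in short steps, Python scripts to look and compute and a tool call to move; the robot and the scene stay as the last step left them, time stands still between calls to the robot, and variables do not carry over. Pictures are saved under pics/ and viewed, and the job is handed in when it is done.

Besides the shell and the picture viewer there is one more tool, called after "Call:" by a JSON object that holds its "name" and its "arguments", one argument or row to a line. servo_tool: Moves the arm, as the interface text tells. Its arguments: {"type":"object","properties":{"motion":{"type":"array"}},"required":["motion"]}

```bash
mkdir -p pics; ls; python3 - <<'E'
from plant import robot
import cv2,pickle
d={}
for n in("scene","top"):
    i=robot.get_image(n); d[n]=i; cv2.imwrite(f"pics/{n}0.png",i["pixels"])
    print(n,i["camera_matrix"],i["dist"],i["R"],i["t"])
pickle.dump(d,open("im0.pkl","wb"))
s=robot.sense(); print(s)
E
```

```text
pics
scene [[441.73243925   0.         278.83462773]
 [  0.         441.73243925 207.10389695]
 [  0.           0.           1.        ]] [-0.14365564  0.          0.          0.          0.        ] [[ 8.09424475e-01  5.87223796e-01 -4.82274314e-04]
 [ 4.45665271e-01 -6.14835736e-01 -6.50660805e-01]
 [-3.82380028e-01  5.26445848e-01 -7.59368345e-01]] [-0.38635149 -0.14443209  1.30083882]
top [[385.4940079    0.         280.70597101]
 [  0.         385.4940079  215.11644337]
 [  0.           0.           1.        ]] [-0.05167829  0.          0.          0.          0.        ] [[ 0.00279948 -0.99998978  0.00354949]
 [-0.99797606 -0.00301931 -0.0635191 ]
 [ 0.06352917 -0.00336448 -0.99797431]] [0.03695597 0.47592413 0.79610544]
{'t': 0.1, 'joint_pos': array([ 1.16370228e+00,  3.79353199e-01,  1.73472092e+00,  3.45760176e-05,
        1.02849295e+00, -3.32849180e-02]), 'dq': array([ 0.00094429, -0.00376762, -0.00047238,  0.00031786,  0.00088218,
        0.00017021]), 'joint_efforts': array([-2.69127064e-03, -7.65029669e+01, -4.35295129e+01,  6.51975092e-02,
        3.98965669e-02, -3.11334838e-05]), 'tool_pos': array([0.25547339, 0.65136249, 0.2383566 ]), 'orientation': array([[ 9.30936612e-01, -4.13004784e-04,  3.65180577e-01],
       [-3.65180806e-01, -8.83049764e-04,  9.30936195e-01],
       [-6.20084796e-05, -9.99999525e-01, -9.72884775e-04]]), 'force': array([-0.34062189,  0.28290524,  0.74263092]), 'torque': array([-0.02470084, -0.02900385,  0.02056384]), 'finger_gap': 0.09137898007051956}
```

View pics/scene0.png

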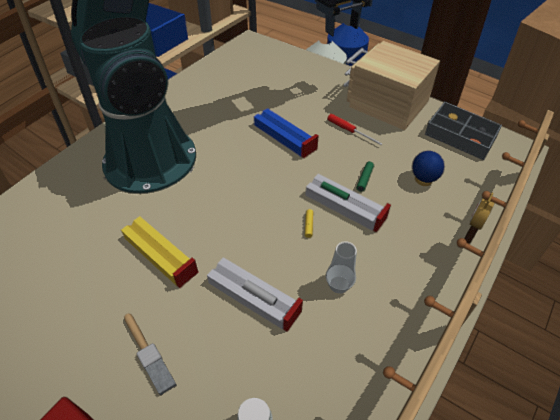

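View pics/top0.png

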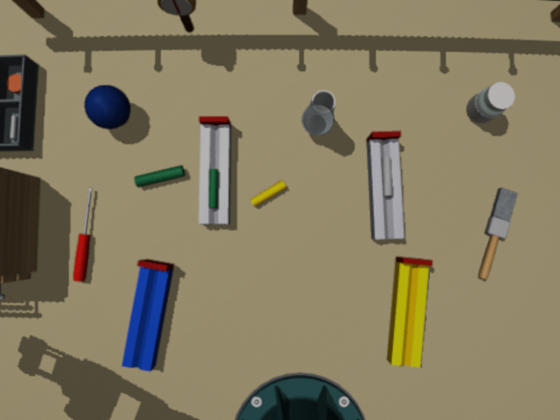

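```bash
python3 - <<'E'
import cv2,pickle
d=pickle.load(open("im0.pkl","rb"))
c=d["top"]["pixels"][105:240,125:260]
a=cv2.resize(c,None,fx=4.4,fy=4.4,interpolation=cv2.INTER_CUBIC)
cv2.imwrite("pics/crop0.png",a)
c=d["scene"]["pixels"][150:240,290:400]
cv2.imwrite("pics/crop1.png",cv2.resize(c,None,fx=6,fy=6,interpolation=cv2.INTER_CUBIC))
E
```

```text
(no output)
```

View pics/crop0.png

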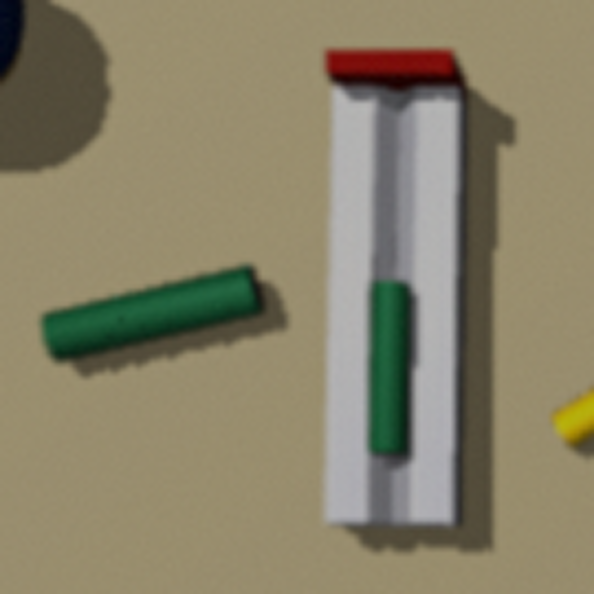

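View pics/crop1.png

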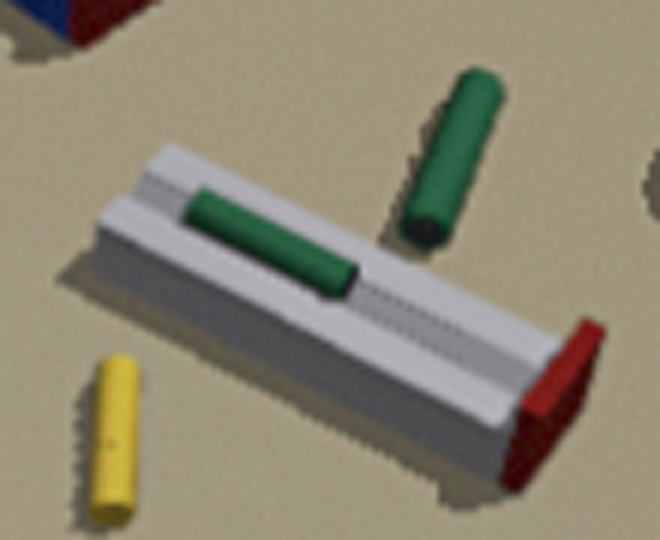

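```bash
cat > h.py <<'E'
import numpy as np,cv2
def ray(im,px,z):
    p=cv2.undistortPoints(np.array([[px]],float),im["camera_matrix"],np.array(im["dist"]))[0,0]
    R,t=im["R"],im["t"]; C=-R.T@t; d=R.T@np.array([p[0],p[1],1]); return C+d*(z-C[2])/d[2]
E
python3 - <<'E'
import pickle,numpy as np
from h import *
from scipy.optimize import least_squares
d=pickle.load(open("im0.pkl","rb"));T=d["top"];S=d["scene"]
ct=lambda x,y:(125+(x+.5)/4.4-.5,105+(y+.5)/4.4-.5)
cs=lambda x,y:(290+(x+.5)/6-.5,150+(y+.5)/6-.5)
for n,p,z in[("nearL",(325,523),.035),("nearR",(458,523),.035),("redTL",(327,52),.055),("redTR",(453,52),.055),("redIL",(332,80),.055),("redIR",(462,82),.055),("pin rear",(389,455),.041),("pin front",(390,283),.046),("pinmidL",(371,370),.039),("pinmidR",(409,370),.039)]:
    print(n,ray(T,ct(*p),z).round(4))
for n,p,z in[("nearR",(98,218),.035),("nearL",(168,145),.035),("redTL",(595,320),.055),("redTR",(535,415),.055),("pinrear",(197,203),.043),("pinfront",(345,278),.043)]:
    print("S",n,ray(S,cs(*p),z).round(4))
E
```

```text
nearL [0.4568 0.2072 0.035 ]
nearR [0.457 0.145 0.035]
redTL [0.6749 0.2062 0.055 ]
redTR [0.6748 0.1475 0.055 ]
redIL [0.6616 0.2036 0.055 ]
redIR [0.6606 0.1431 0.055 ]
pin rear [0.4883 0.1766 0.041 ]
pin front [0.568  0.1765 0.046 ]
pinmidL [0.5282 0.186  0.039 ]
pinmidR [0.5282 0.1682 0.039 ]
S nearR [0.4569 0.1513 0.035 ]
S nearL [0.4574 0.2084 0.035 ]
S redTL [0.6703 0.2101 0.055 ]
S redTR [0.6736 0.1485 0.055 ]
S pinrear [0.4913 0.1783 0.043 ]
S pinfront [0.5674 0.1782 0.043 ]
```

The pin I want is the small green one in the aluminium block at top (213,189). I rejected the larger loose green rod (160,176), the yellow rod (268,193) and the steel pin (388,172). The crops confirm it: the block runs along world x with its centre at y≈0.177 and its stop face at x≈0.662–0.664, and the pin spans x≈0.489–0.568. Next I'll turn the tool level with the block, close the fingers and move over.

Call:
{"name": "servo_tool", "arguments": {
  "motion": [0,0,0,0,-0.125,0,1,0,0,0,0,-0.125,0,1,0,0,0,0,-0.124,0,1,16,0,-40,0,0,0,1,16,0,-40,0,0,0,1,16,0,-40,0,0,0,1,16,0,-40,0,0,0,1,16,0,-40,0,0,0,1,16,0,-40,0,0,0,1,16,0,-40,0,0,0,1]
}}

```text
t: 1.1
tool_pos: [0.3679, 0.37, 0.2388]
orientation: [[1.0, -0.0, -0.0], [0.0, -0.0, 1.0], [-0.0, -1.0, -0.0]]
force: [1.6, 0.7, 0.1]
finger_gap: 0.0138
```

Call:
{"name": "servo_tool", "arguments": {
  "motion": [15,0,-38,0,0,0,1,15,0,-38,0,0,0,1,15,0,-38,0,0,0,1,15,0,-38,0,0,0,1,15,10,-38,0,0,0,1,0,30,0,0,0,0,1,0,30,0,0,0,0,1,0,30,0,0,0,0,1,0,20,0,0,0,0,1,0,0,0,0,0,0,1]
}}

```text
t: 2.1
tool_pos: [0.4411, 0.1811, 0.1166]
orientation: [[1.0, -0.004, -0.0], [0.0, -0.002, 1.0], [-0.004, -1.0, -0.002]]
force: [0.5, 0.3, -0.1]
finger_gap: 0.0006
```

```bash
python3 - <<'E'
from plant import robot
import cv2,pickle
d={}
for n in("scene","top"):
    i=robot.get_image(n); d[n]=i
cv2.imwrite("pics/t1.png",cv2.resize(d["top"]["pixels"][90:270,110:350],None,fx=3,fy=3,interpolation=cv2.INTER_CUBIC))
cv2.imwrite("pics/s1.png",cv2.resize(d["scene"]["pixels"][80:250,240:420],None,fx=3.5,fy=3.5,interpolation=cv2.INTER_CUBIC))
pickle.dump(d,open("im1.pkl","wb"))
s=robot.sense(); print(s["tool_pos"],s["force"],s["finger_gap"])
E
```

```text
[0.44269201 0.18173683 0.1191981 ] [ 0.74341002 -0.74339142 -0.49379453] 0.00058258414342968
```

View pics/s1.png

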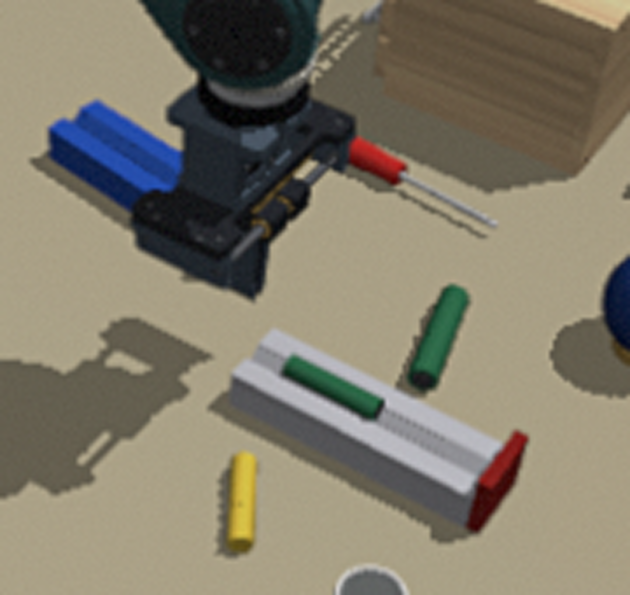

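View pics/t1.png

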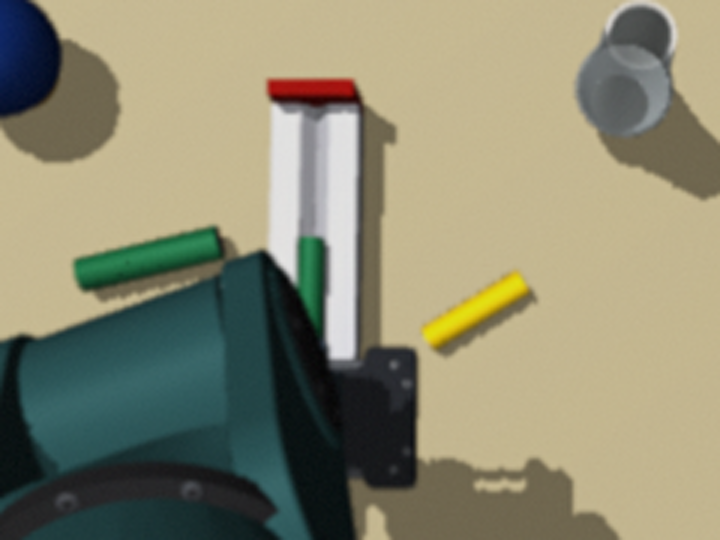

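The scene view shows the gripper behind the near end of the block and clear of the pin. The top view agrees, with the loose rods and the chimney undisturbed. Descending behind the pin.

Call:
{"name": "servo_tool", "arguments": {
  "motion": [0,15,-2,0,0,0,1,0,15,-2,0,0,0,1,0,12,-1,0,0,0,1,0,8,0,0,0,0,1,0,3,0,0,0,0,1,0,0,0,0,0,0,1,0,0,0,0,0,0,1]
}}

```text
t: 2.9
tool_pos: [0.443, 0.1769, 0.0664]
orientation: [[1.0, 0.0, -0.0], [0.0, 0.0, 1.0], [0.0, -1.0, 0.0]]
force: [0.3, -0.1, -0.2]
finger_gap: 0.0005
```

```bash
python3 - <<'E'
from plant import robot
import cv2
i=robot.get_image("scene")
cv2.imwrite("pics/s2.png",cv2.resize(i["pixels"][110:240,260:400],None,fx=5,fy=4.6 and 5,interpolation=cv2.INTER_CUBIC)[:600])
s=robot.sense(); print(s["tool_pos"],s["force"],s["orientation"].round(4))
E
```

```text
[0.44303702 0.17686892 0.06640987] [ 0.84420196 -0.30303668  0.11587438] [[ 1.e+00  7.e-04 -3.e-04]
 [ 3.e-04  2.e-04  1.e+00]
 [ 7.e-04 -1.e+00  2.e-04]]
```

View pics/s2.png

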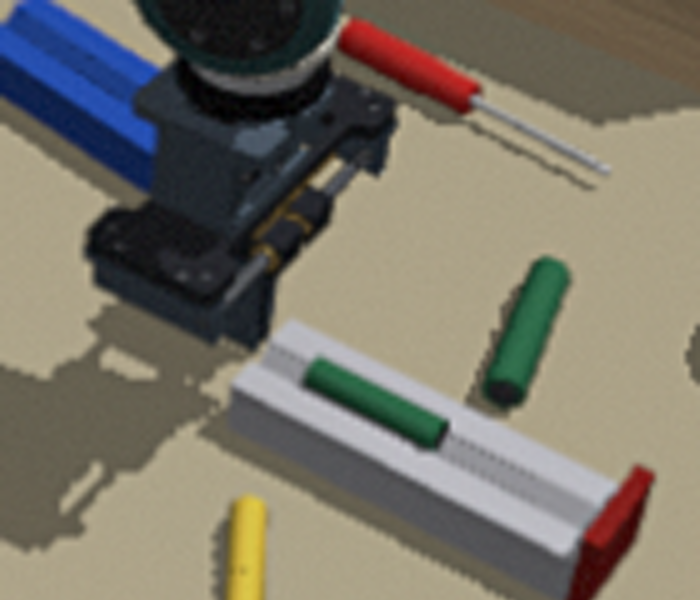

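The fingertips are just behind the near end of the block, in line with the groove and slightly above the top face. Advancing to contact.

Call:
{"name": "servo_tool", "arguments": {
  "motion": [8,1,0,0,0,0,1,8,0,0,0,0,0,1,4,0,0,0,0,0,1,3,0,0,0,0,0,1,3,0,0,0,0,0,1,3,0,0,0,0,0,1,3,0,0,0,0,0,1,3,0,0,0,0,0,1,3,0,0,0,0,0,1,3,0,0,0,0,0,1]
}}

```text
t: 3.95
tool_pos: [0.4839, 0.1767, 0.0649]
orientation: [[1.0, -0.0, -0.0], [0.0, -0.0, 1.0], [-0.0, -1.0, -0.0]]
force: [-0.6, -1.3, 0.9]
finger_gap: 0.0002
```

```bash
python3 - <<'E'
from plant import robot
import cv2
i=robot.get_image("scene")
cv2.imwrite("pics/s3.png",cv2.resize(i["pixels"][110:230,270:400],None,fx=5,fy=5,interpolation=cv2.INTER_CUBIC))
s=robot.sense(); print(s["tool_pos"],s["force"])
E
```

```text
[0.48440555 0.17677315 0.06501792] [-0.75659733  0.19660886 -0.15835272]
```

View pics/s3.png

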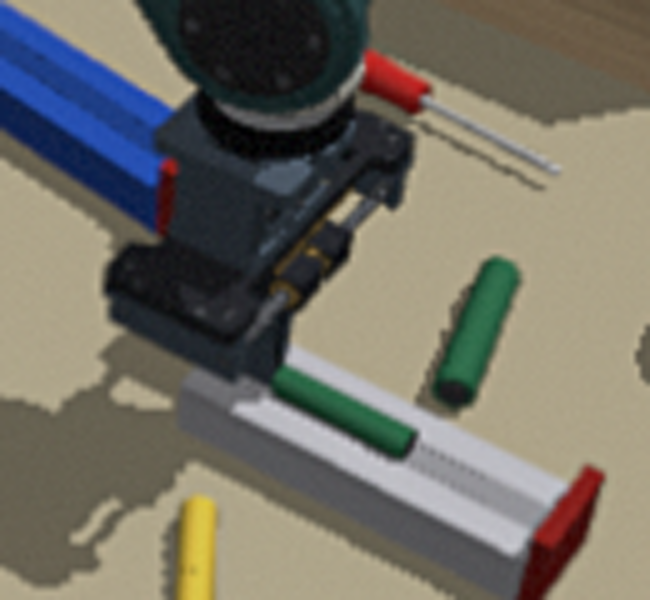

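The fingers are at the pin's rear end, with the pin still seated. Continuing at a slow push.

Call:
{"name": "servo_tool", "arguments": {
  "motion": [4,0,0,0,0,0,1,4,0,0,0,0,0,1,4,0,0,0,0,0,1,4,0,0,0,0,0,1,4,0,0,0,0,0,1,4,0,0,0,0,0,1,4,0,0,0,0,0,1,4,0,0,0,0,0,1,4,0,0,0,0,0,1,4,0,0,0,0,0,1]
}}

```text
t: 5.0
tool_pos: [0.5241, 0.1767, 0.0649]
orientation: [[1.0, -0.0, -0.0], [0.0, -0.0, 1.0], [-0.0, -1.0, -0.0]]
force: [-0.9, -1.0, 0.8]
finger_gap: 0.0005
```

```bash
cat > look.py <<'E'
import sys,cv2
from plant import robot
i=robot.get_image("scene")
cv2.imwrite(sys.argv[1],cv2.resize(i["pixels"][110:230,270:400],None,fx=5,fy=5,interpolation=cv2.INTER_CUBIC))
s=robot.sense(); print(s["t"],s["tool_pos"],s["force"])
E
python3 look.py pics/s4.png
```

```text
5.05 [0.52470381 0.17680647 0.06505801] [-0.39162564  0.11983777  0.37868765]
```

View pics/s4.png

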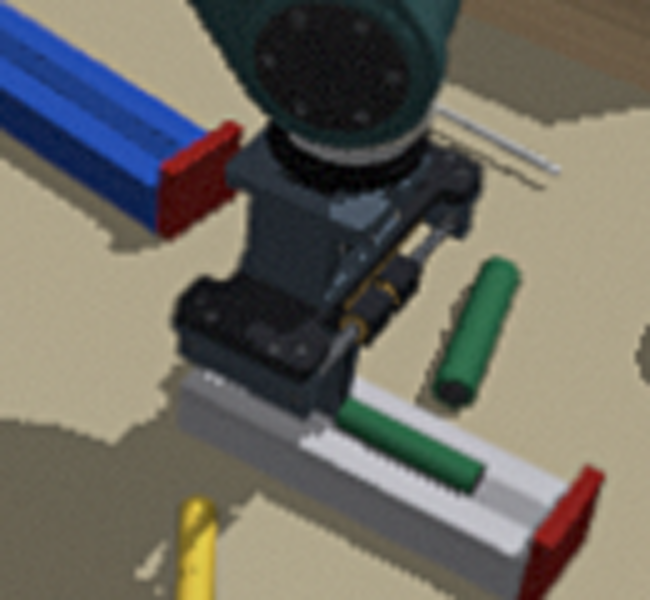

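The pin slides and stays seated; its front is now near crop (480,480). Another 30 mm.

Call:
{"name": "servo_tool", "arguments": {
  "motion": [3,0,0,0,0,0,1,3,0,0,0,0,0,1,3,0,0,0,0,0,1,3,0,0,0,0,0,1,3,0,0,0,0,0,1,3,0,0,0,0,0,1,3,0,0,0,0,0,1,3,0,0,0,0,0,1,3,0,0,0,0,0,1,3,0,0,0,0,0,1]
}}

```text
t: 6.05
tool_pos: [0.554, 0.1767, 0.0649]
orientation: [[1.0, -0.0, -0.0], [0.0, -0.0, 1.0], [-0.0, -1.0, -0.0]]
force: [-0.2, -2.1, 0.2]
finger_gap: 0.0008
```

```bash
python3 look.py pics/s5.png
```

```text
6.1 [0.55444847 0.17675237 0.0650232 ] [-0.45594266 -0.51669005  1.3132636 ]
```

View pics/s5.png

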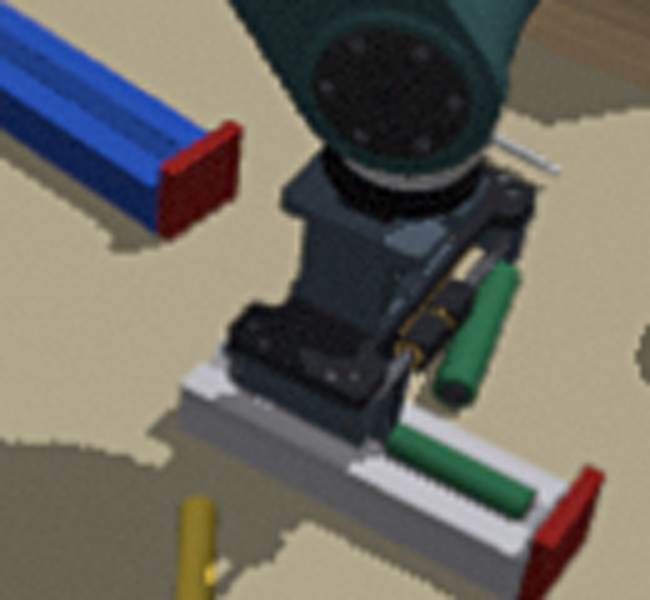

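The pin's front is about 10–14 mm short of the stop, seated. Slower now.

Call:
{"name": "servo_tool", "arguments": {
  "motion": [1,0,0,0,0,0,1,1,0,0,0,0,0,1,1,0,0,0,0,0,1,1,0,0,0,0,0,1,1,0,0,0,0,0,1,1,0,0,0,0,0,1,1,0,0,0,0,0,1,1,0,0,0,0,0,1,0,0,0,0,0,0,1]
}}

```text
t: 7.0
tool_pos: [0.5619, 0.1768, 0.065]
orientation: [[1.0, 0.0, -0.0], [0.0, 0.0, 1.0], [0.0, -1.0, 0.0]]
force: [0.4, 0.7, -0.5]
finger_gap: 0.0
```

```bash
python3 look.py pics/s6.png
```

```text
7.05 [0.56186767 0.17676551 0.0649577 ] [-0.9627243   0.60373089 -0.21333373]
```

View pics/s6.png

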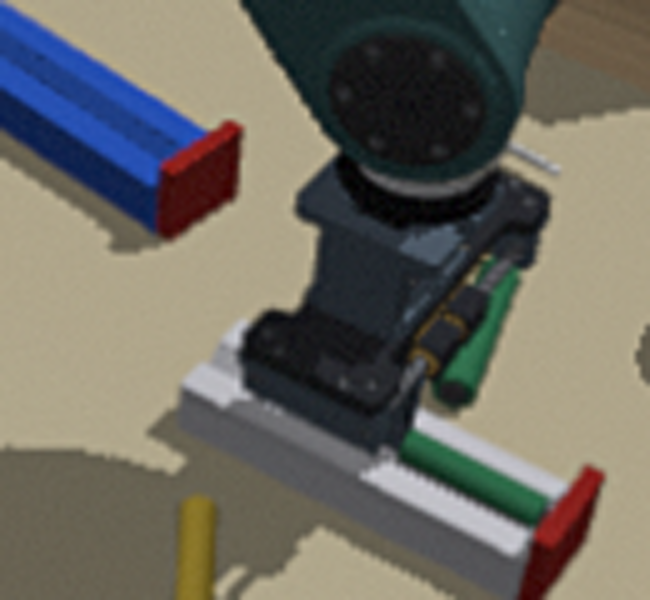

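The pin's front is almost at the plate. From here I'll move in fine steps and watch the force.

Call:
{"name": "servo_tool", "arguments": {
  "motion": [0.5,0,0,0,0,0,1,0.5,0,0,0,0,0,1,0.5,0,0,0,0,0,1]
}}

```text
t: 7.35
tool_pos: [0.5632, 0.1767, 0.0649]
orientation: [[1.0, -0.0, -0.0], [0.0, -0.0, 1.0], [-0.0, -1.0, -0.0]]
force: [-1.8, -0.4, 0.7]
finger_gap: 0.0003
```

Call:
{"name": "servo_tool", "arguments": {
  "motion": [0.5,0,0,0,0,0,1,0.5,0,0,0,0,0,1]
}}

```text
t: 7.55
tool_pos: [0.5642, 0.1767, 0.0649]
orientation: [[1.0, -0.0, -0.0], [0.0, -0.0, 1.0], [-0.0, -1.0, -0.0]]
force: [-1.4, 0.9, 0.4]
finger_gap: 0.0005
```

Call:
{"name": "servo_tool", "arguments": {
  "motion": [0.5,0,0,0,0,0,1,0.5,0,0,0,0,0,1]
}}

```text
t: 7.75
tool_pos: [0.5653, 0.1767, 0.0649]
orientation: [[1.0, -0.0, -0.0], [0.0, -0.0, 1.0], [-0.0, -1.0, -0.0]]
force: [-0.3, 0.4, 0.5]
finger_gap: 0.0007
```

Call:
{"name": "servo_tool", "arguments": {
  "motion": [0.5,0,0,0,0,0,1,0.5,0,0,0,0,0,1]
}}

```text
t: 7.95
tool_pos: [0.5663, 0.1767, 0.0649]
orientation: [[1.0, 0.0, -0.0], [0.0, -0.0, 1.0], [0.0, -1.0, -0.0]]
force: [-0.5, -0.2, 0.9]
finger_gap: 0.0009
```

Call:
{"name": "servo_tool", "arguments": {
  "motion": [0.5,0,0,0,0,0,1]
}}

```text
t: 8.05
tool_pos: [0.5668, 0.1767, 0.0649]
orientation: [[1.0, -0.0, -0.0], [0.0, -0.0, 1.0], [-0.0, -1.0, -0.0]]
force: [-1.1, -1.3, 0.7]
finger_gap: 0.0006
```

```bash
python3 look.py pics/s7.png
```

```text
8.1 [0.56680696 0.17673065 0.06491339] [ 0.0814271  -0.03905027  0.19749118]
```

View pics/s7.png

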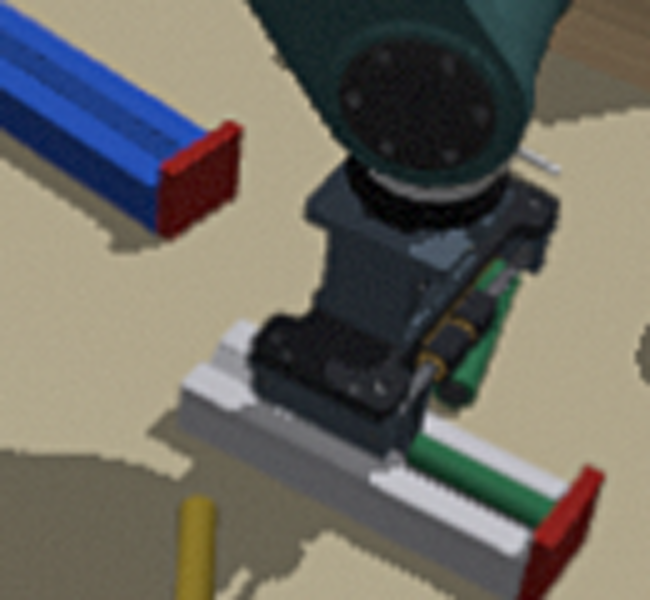

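Nearly touching, with no rise in force yet. Continuing in half-millimetre steps.

Call:
{"name": "servo_tool", "arguments": {
  "motion": [0.5,0,0,0,0,0,1,0.5,0,0,0,0,0,1]
}}

```text
t: 8.3
tool_pos: [0.5678, 0.1767, 0.065]
orientation: [[1.0, 0.0, -0.0], [0.0, -0.0, 1.0], [0.0, -1.0, -0.0]]
force: [-1.0, 0.6, 0.9]
finger_gap: 0.0005
```

Call:
{"name": "servo_tool", "arguments": {
  "motion": [0.5,0,0,0,0,0,1]
}}

```text
t: 8.4
tool_pos: [0.5682, 0.1767, 0.0649]
orientation: [[1.0, -0.0, -0.0], [0.0, -0.0, 1.0], [-0.0, -1.0, -0.0]]
force: [-0.9, -0.1, 0.5]
finger_gap: 0.0004
```

Call:
{"name": "servo_tool", "arguments": {
  "motion": [0.5,0,0,0,0,0,1]
}}

```text
t: 8.5
tool_pos: [0.5684, 0.1767, 0.0649]
orientation: [[1.0, -0.001, -0.0], [0.0, -0.0, 1.0], [-0.001, -1.0, -0.0]]
force: [-5.0, 0.5, 2.1]
finger_gap: 0.0005
```

The force rose to 5 N where the stop was expected, so the pin is against the plate. Backing straight off, then lifting.

Call:
{"name": "servo_tool", "arguments": {
  "motion": [-3,0,0,0,0,0,1,-8,0,0,0,0,0,1,-15,0,0,0,0,0,1,-15,-10,0,0,0,0,1,-15,-30,0,0,0,0,1,-15,-30,0,0,0,0,1,-20,-30,30,0,0,0,1,-10,-30,40,0,0,0,1,0,-20,40,0,0,0,1,0,0,40,0,0,0,1]
}}

```text
t: 9.5
tool_pos: [0.4676, 0.3279, 0.2175]
orientation: [[1.0, 0.004, -0.0], [0.0, 0.003, 1.0], [0.004, -1.0, 0.003]]
force: [0.4, -0.1, -0.1]
finger_gap: 0.0001
```

Call:
{"name": "servo_tool", "arguments": {
  "motion": [0,0,40,0,0,0,1,0,0,40,0,0,0,1,0,0,40,0,0,0,1,0,0,40,0,0,0,1,0,0,0,0,0,0,1,0,0,0,0,0,0,1,0,0,0,0,0,0,1]
}}

```text
t: 10.2
tool_pos: [0.4672, 0.4849, 0.214]
orientation: [[1.0, -0.001, -0.0], [0.0, -0.001, 1.0], [-0.001, -1.0, -0.001]]
force: [-0.2, -0.5, -0.5]
finger_gap: 0.0005
```

```bash
python3 - <<'E'
from plant import robot
import cv2,pickle
d={n:robot.get_image(n) for n in("scene","top")}
pickle.dump(d,open("im9.pkl","wb"))
cv2.imwrite("pics/t9.png",d["top"]["pixels"])
cv2.imwrite("pics/t9c.png",cv2.resize(d["top"]["pixels"][105:240,125:260],None,fx=4.4,fy=4.4,interpolation=cv2.INTER_CUBIC))
cv2.imwrite("pics/s9.png",d["scene"]["pixels"])
s=robot.sense(); print(s["t"],s["tool_pos"],s["force"],abs(s["dq"]).max())
E
```

```text
10.3 [0.46769559 0.48482393 0.2143371 ] [ 0.01013326 -0.09961541  0.11344209] 0.006957482255197662
```

View pics/t9c.png

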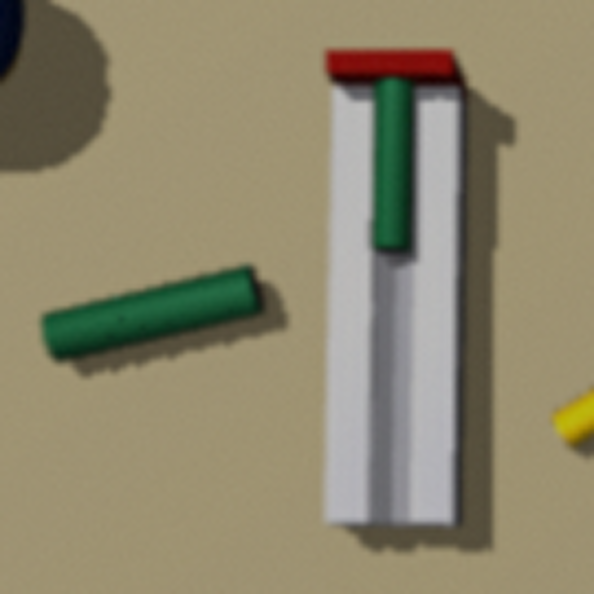

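View pics/s9.png

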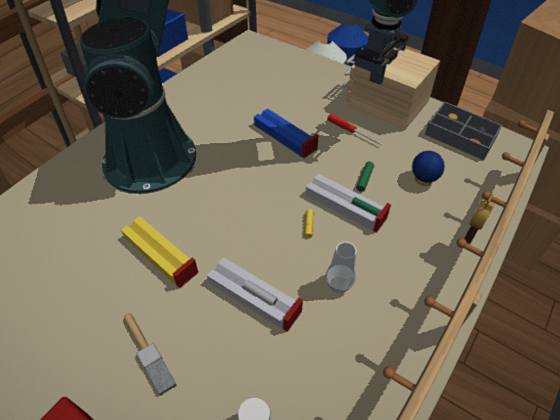

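The top crop shows the pin seated along the groove with its front at the red plate (393,80). The steel pin (260,291), chimney (341,265) and look-alikes are where they were in the first scene picture. The tool is clear and reads about zero force.

```bash
python3 - <<'E'
import pickle,numpy as np,cv2
a=pickle.load(open("im0.pkl","rb"));b=pickle.load(open("im9.pkl","rb"))
x=cv2.absdiff(a["top"]["pixels"],b["top"]["pixels"])
print("chimney",x[85:145,295:345].mean(),"steel",x[125:245,360:410].mean())
from plant import robot
print(robot.close_job())
E
```

```text
chimney 4.007444444444444 steel 4.793555555555556
the job is handed in; nothing more can be done
None
```

I pushed the small green pin along its groove with the closed fingertips until it touched the red stop plate, then backed off and lifted clear. The job was handed in at about 10.3 s. It reports no verdict, so the checks below are my own.

- **Contact with the stop:** the force stayed under about 2 N while the pin slid and rose to 5 N at the point where I had measured the stop. I took that as contact.
- **Pin position:** the final top picture shows it seated, parallel to the groove, with its front end at the plate.
- **Bystanders:** the steel pin and chimney look unmoved. Comparing the start and end top pictures gave mean differences of 4–5 grey levels around each. I took that as picture noise and did not measure their positions again.
- **Robot clear:** the wrist force was about zero after the retreat, with the arm at rest.

No check failed or disagreed. The top and scene cameras differed by a few millimetres when I located the block and pin, at most about 6 mm.

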